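Slide a potter's bat out over the stand's open edge

ROBOT

A 6-joint arm with a two-finger parallel gripper is mounted at the origin on the work surface. World frame = base frame: x ahead of the robot, y to its left, z up, the work surface at z = 0. Lengths are in m, angles in rad, forces in N, time in s.
With the tool pointing down it reaches from about 0.225 to 0.875 m from the base axis. Payload 3.4 kg.
Tool frame: the origin (TCP) lies between the finger pads; the fingertips stand 22 mm ahead of it and the grasp point (between the pads) lies 3 mm ahead of it (env.tip_reach is the z of the fingertips in the tool frame, in m); z points along the fingers, y is the line along which they close (so a half turn about z gives the same grasp; the last joint's range is limited). The gripper opens to 85 mm and grips with 20 to 120 N. Pads are 22 mm wide; open, the fingers measure 114 mm over their backs; the gripper's body (76 mm by 85 mm) begins 54 mm behind the grasp point. The pads swing forward as they close: fully open they stand 13 mm farther back than shut.
Start: joints at [-1.361, 0.276, 1.505, -0, 1.361, -0.121], TCP at [0.187, -0.544, 0.253] pointing down, gripper open.
Joint ranges: [-2.89, 2.89], [-0.75, 2.08], [0.22, 2.7], [-1.18, 4.32], [0.11, 2.71], [-2.7, 2.7]. Speed limits (rad/s): [2.57, 2.57, 3.14, 3.14, 3.14, 3.14].

INTERFACE

Orientations are given as a unit quaternion [x, y, z, w].
In Python, from plant import env, vision gives the robot as it stands.
- The arm moves only by the tool jog_arm, never from a script. Its argument "steps" is a list of rows, each a list of 7 numbers: the shift along the tool's x, y, z in mm, then the turn, a rotation vector about the tool's x, y, z in degrees, then the opening, from 0 (shut) to 1 (fully open). In form: [[dx, dy, dz, rx, ry, rz, hand], ...]. A call has 1 to 20 rows; each row shifts and turns the commanded pose from where the row before left it, along the tool's axes as they then stand; what a row does not reach is not made up. A row lasts 1/12 s, in which the tool goes at most 41.7 mm and 7.16 degrees, less where a joint would pass 70% of its speed; a pose out of reach is approached as far as the arm can. A call is refused whole if a number of a shift passes 41.7 or a number of a turn 7.16, either way. A call with a gripper value outside its range is refused whole. The fingers move at their own pace and stop on an object; "newtons" is the grip in N (left out, the last holds). Time passes only in rows, so rows that do not move let the fingers close. It gives the time, the measured TCP pose, the force, the opening and the grip force at its end, in the units of the state.
- env.get_obs(): the state, without advancing time (a new reading comes with each control period).
- vision.capture(name): name is "scene" or "side" or "wrist"; returns (picture, depth): 400x640x3 uint8, blue, green, red; 400x640 float32, m along the optical axis (not along the pixel's ray), 0 where there is no reading.
- vision.calibration(name): a dict with "K" (3x3 intrinsics, pixels), "k1" (the pictures are not rectified: a ray, as slopes to the right and down, at radius r is drawn at 1 + k1 r^2 times it, then the intrinsics apply), "cam_to_world" (4x4, takes a point from camera to world coordinates); the wrist camera has in their place "T_tool_cam" (4x4, takes a point from camera to tool coordinates, whose origin is the TCP and whose axes are the flange's). Camera axes: x right, y up, looking along -z (the intrinsics and any distortion apply to the point x, -y, -z); pixel columns grow to the right and rows downward; lengths in m; the calibration is good to about 2 mm. A picture is of the moment at which its call begins: read the wrist's pose just before it. calibration takes no time and is no camera call.
- env.hand_in(): hands the job in; it is judged then, once.
The state is a dict: "time_s": time; "joint_positions": joint angles; "qd": joint speeds; "tau": joint torques, N m; "tool_pos": TCP position; "eef_rot": TCP orientation; "wrist_force": force on the tool from outside, world axes, zero at the start; "torque": the same for the moment, N m; "width": opening from 0.0 (shut) to 1.0 (fully open); "grasp_force": force on a finger pad.
Only numpy, scipy, OpenCV 4.12 (cv2) and the standard library are available. Lean on these libraries where they do the work, as an engineer would, in place of code of your own. Each camera call takes 0.05 s, during which the arm holds its last target. There are 200 camera calls.

TASK

A thin round bat with a small dry clay cup on it lies on the low white stand, which has a lip round three sides and one open edge. Push the bat, flat along the stand, with your fingertips until it sticks out 5 cm past the open edge (give or take 1 cm), so that a potter can get a hand under it, then move clear. Do not lift or tip the bat and do not touch the cup, which must ride along standing on the bat; leave the other things where they are.

Things in the scene. Friction and masses are not known exactly. Their poses are not given: they have to be found in the camera images.
- stand: Low stand, fixed to the table: a white board 350 mm (its x) by 320 mm (its y), top face 60 mm above the table, raised on two wooden runners. Origin: centre of the underside, on the table. Its +x edge (175 mm from the origin) is open; along the other three edges runs a wooden lip 10 mm wide and 12 mm high. The stand may be turned so that the open edge faces away from the robot or to either side.
- open_edge (a point): Middle of the open edge, at the height of the board's top face (60 mm above the table). Its x axis points straight out over the edge, z up; the edge runs along its y.
- bat: Thin round wooden disc, 180 mm in diameter and 9 mm thick, lying loose on the stand; about 0.2 kg, slides with ordinary friction (a few newtons with the cup on it). Origin: centre of its underside; z up. When it sticks out 50 mm, its centre is 40 mm inside the open edge. At the start it is all inside the edge, with at least 50 mm of free board between its rear rim and the rear lip.
- cup: Small open grey clay cup, 60 mm across the rim and 50 mm tall, about 0.12 kg, standing loose near the middle of the bat. Origin: centre of its underside. Must not be touched.
- weight: Dark wooden knob-headed weight, 40 mm across, 40 mm tall, standing loose on the stand in the rear corner on the stand's +y side. Bystander. Origin: centre of its underside.
- canister: Steel canister with tools, 90 mm across, about 170 mm tall with the tools, standing loose on the table to the robot's right. Bystander. Origin: centre of its underside.
- bowl: Pale clay bowl, 130 mm across, 55 mm tall, standing loose on the table to the robot's left. Bystander. Origin: centre of its underside.
Things that resemble listed ones, but are neither listed nor needed, are in the scene too. There is more than one size of the cup; the one meant has the size given above.

How it is judged:
At the end, for the whole second after the job is handed in: The bat lies flat and still on the stand, sticking out 50 mm past the open edge, within 11 mm either way; the cup stands upright and still on the bat, within 60 mm of the bat's centre; the weight, canister and bowl stand within 20 mm of where they were (x of bat in the frame of open_edge between -0.051 and -0.029 m and z of bat in the frame of open_edge between -0.004 and 0.004 m and angle between bat's own z axis and vertical below 0.05 rad and z of cup in the frame of bat between 0.005 and 0.013 m and angle between cup's own z axis and vertical below 0.1 rad and horizontal distance between cup and bat below 0.06 m and linear speed of each of bat, cup below 0.01 m/s and distance of each of weight, canister, bowl from where it was at the start of the episode below 0.02 m and angle between each of weight, canister, bowl's own z axis and vertical below 0.15 rad); the robot touches nothing.
It fails at once if the bat is lifted off the stand or dropped (more than 8 mm up or down) (z of bat in the frame of open_edge above 0.008 m or z of bat in the frame of open_edge below -0.008 m).
It fails at once if the bat is tipped by more than about 6 degrees (angle between bat's own z axis and vertical above 0.1 rad).
It fails at once if the cup is touched by the fingers or the arm (contact force between any of the fingers, the arm and cup above 0.3 N).
It fails at once if the cup tips or leaves the bat (angle between cup's own z axis and vertical above 0.3 rad or z of cup in the frame of bat above 0.02 m or z of cup in the frame of bat below 0 m).
It fails at once if the weight, canister or bowl is shifted more than 20 mm (distance of any of weight, canister, bowl from where it was at the start of the episode above 0.02 m).
It also fails if it takes over 42 s, if anything falls off the work surface, if the arm or the gripper's body presses on something with over 40 N, if the wrist force passes 120 N, or if a joint passes its speed limit or range.

## Working session

There is one attempt and no reset: what is moved stays moved. The work goes in short steps, Python scripts to look and compute and a tool call to move; the robot and the scene stay as the last step left them, time stands still between calls to the robot, and variables do not carry over. Pictures are saved under pics/ and viewed, at most 13 in all, crops included, and the job is handed in when it is done.

Besides the shell and the picture viewer there is one more tool, called after "Request:" by a JSON object that holds its "op" and its "data". jog_arm: Moves the arm, as the interface text tells. Its arguments: {"type":"object","properties":{"steps":{"type":"array"},"newtons":{"type":"number"}},"required":["steps"]}

```bash
mkdir -p pics; cat > h.py <<'E'
import numpy as np, cv2
from plant import env, vision
def world(name,px,depth,cal=None,T=None):
    cal=cal or vision.calibration(name)
    K=np.array(cal["K"]);k1=cal["k1"]
    px=np.atleast_2d(np.array(px,float))
    d=(px-[K[0,2],K[1,2]])/[K[0,0],K[1,1]]
    u=d.copy()
    for _ in range(20): u=d/(1+k1*(u**2).sum(1,keepdims=True))
    z=np.asarray(depth,float).reshape(-1,1)
    P=np.hstack([u[:,:1]*z,-u[:,1:]*z,-z,np.ones_like(z)])
    T=np.array(cal["cam_to_world"]) if T is None else T
    return (P@T.T)[:,:3]
E
python3 - <<'E'
from h import *
for n in ("scene","side"):
    p,d=vision.capture(n); cv2.imwrite(f"pics/{n}0.png",p); np.save(f"{n}0.npy",d); print(n,np.round(vision.calibration(n)["cam_to_world"],2).tolist())
o=env.get_obs();print(o["time_s"],o["tool_pos"],o["eef_rot"])
E
```

```text
scene [[0.75, -0.44, 0.49, 1.42], [0.66, 0.48, -0.58, -1.0], [0.02, 0.76, 0.65, 1.21], [0.0, 0.0, 0.0, 1.0]]
side [[-0.72, 0.54, -0.44, 0.06], [-0.69, -0.57, 0.45, 0.52], [-0.01, 0.62, 0.78, 0.93], [0.0, 0.0, 0.0, 1.0]]
0.1 [ 0.18668469 -0.54341301  0.25254526] [ 9.86352662e-01  1.64644475e-01 -1.85161325e-05 -7.88647553e-04]
```

View pics/scene0.png

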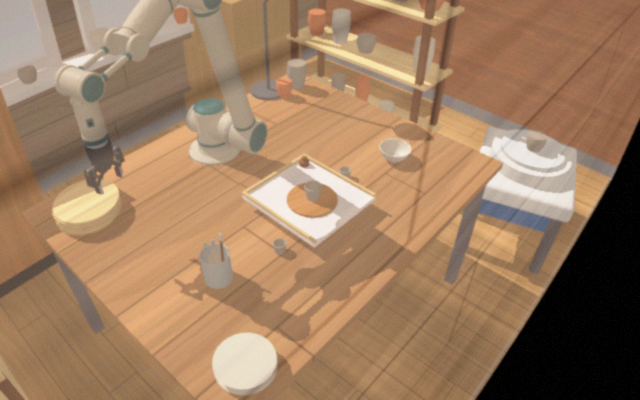

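View pics/side0.png

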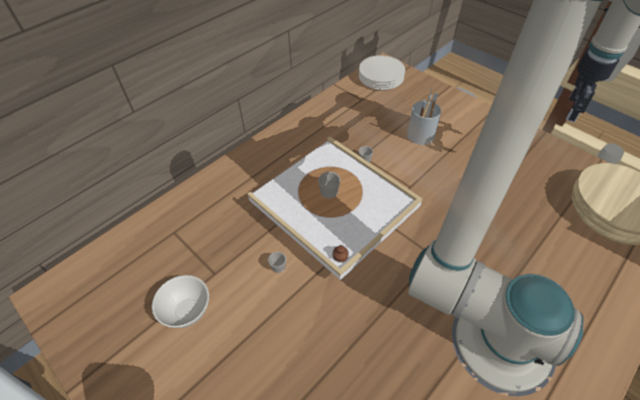

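The side picture shows the stand with corners near (250,197), (330,142), (420,202) and (342,272). The lips are on every edge except the upper left, which faces away from the robot. The weight is at (341,253) in a rear corner and the bat is centred near (330,191).

```bash
python3 - <<'E'
from h import *
for n,(x0,y0,w,h) in {"side":(235,130,200,150),"scene":(235,145,150,112)}.items():
    p=cv2.imread(f"pics/{n}0.png"); cv2.imwrite(f"pics/{n}0c.png",cv2.resize(p[y0:y0+h,x0:x0+w],None,fx=4 if n=="side" else 5,fy=4 if n=="side" else 5,interpolation=cv2.INTER_CUBIC))
    d=np.load(f"{n}0.npy"); v,u=np.mgrid[:400,:640]
    W=world(n,np.c_[u.ravel(),v.ravel()],d.ravel()).reshape(400,640,3); np.save(n+"W.npy",W)
    ok=d>0; z=W[...,2]
    hsv=cv2.cvtColor(p,cv2.COLOR_BGR2HSV)
    roi=np.zeros_like(ok); roi[y0:y0+h,x0:x0+w]=1
    top=roi&ok&(z>.05)&(z<.08)&(W[...,0]>.2)
    r=cv2.minAreaRect((W[top][:,:2]*1000).astype(np.float32)); print(n,"stand rect",r, cv2.boxPoints(r).tolist())
    bat=top&(hsv[...,1]>100)&(z>.062)
    num,lab,st,c=cv2.connectedComponentsWithStats(bat.astype(np.uint8))
    i=1+np.argmax(st[1:,4]); b=W[lab==i]
    print("bat",st[i],cv2.minEnclosingCircle((b[:,:2]*1000).astype(np.float32)),np.median(b[:,2]))
    cup=roi&ok&(z>.085)&(z<.13); q=W[cup]; print("high",q.min(0),q.max(0),np.median(q,0),len(q))
E
```

```text
side stand rect ((532.3291015625, -143.40167236328125), (591.7574462890625, 353.9249267578125), 88.69469451904297) [[348.6724853515625, -435.17242431640625], [702.5054931640625, -443.23480224609375], [715.9857177734375, 148.36907958984375], [362.1527099609375, 156.43145751953125]]
bat [ 299  168   63   49 1913] ((559.1964721679688, -16.333690643310547), 89.94036865234375) 0.06941796579401349
high [ 0.39070593 -0.04291561  0.0850783 ] [0.5866315  0.12601277 0.12309876] [ 0.55200496 -0.00661907  0.10329438] 456
scene stand rect ((0.0, 0.0), (0.0, 0.0), 0.0) [[0.0, 0.0], [0.0, 0.0], [0.0, 0.0], [0.0, 0.0]]Traceback (most recent call last):
  File "<stdin>", line 13, in <module>
    return _wrapfunc(a, 'argmax', axis=axis, out=out, **kwds)
    return bound(*args, **kwds)
ValueError: attempt to get argmax of an empty sequence
```

View pics/side0c.png

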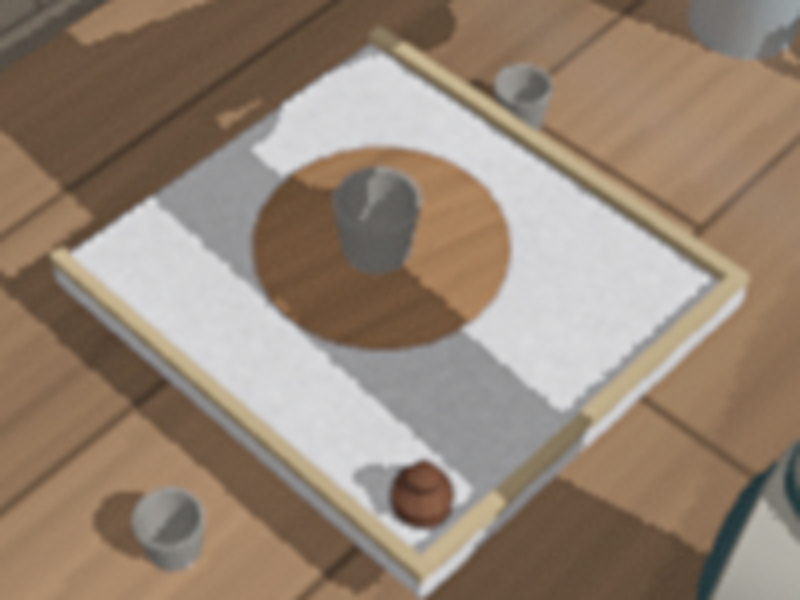

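View pics/scene0c.png

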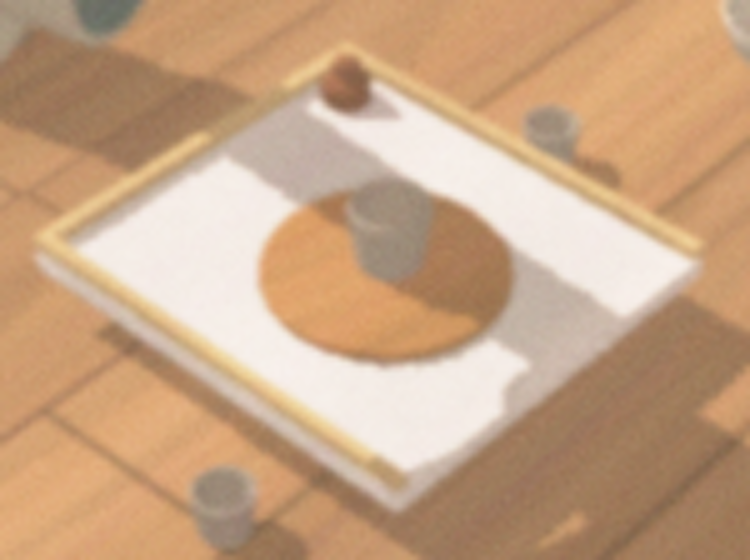

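The crops show the open edge running from about (70,250) to (380,45) in the side crop. The lip's outer corners can be read in both crops, so I'll intersect them with the lip-top plane at z = 0.072.

```bash
cat >> h.py <<'E'
def onplane(name,px,z):
    px=np.atleast_2d(px); T=np.array(vision.calibration(name)["cam_to_world"])
    a=world(name,px,np.ones(len(px))); o=T[:3,3]
    return o+(a-o)*((z-o[2])/(a[:,2]-o[2]))[:,None]
E
python3 - <<'E'
from h import *
np.set_printoptions(precision=4,suppress=True)
# order: open +?, ... -> openL, rearL(weight), rearR, openR
S=[(249,192.5),(341,273.5),(422,197.5),(329.5,138)]
C=[(375.6,193.6),(304.6,153.6),(242.6,192.6),(316,240.6)]
for n,c in(("side",S),("scene",C)):
    P=onplane(n,c,.072); print(n); print(P)
    print("lens",[np.linalg.norm(P[i]-P[(i+1)%4]) for i in range(4)], "edge mid",(P[0]+P[3])/2,"ang",[np.degrees(np.arctan2(*(v)[[1,0]])) for v in (P[0]-P[1],P[3]-P[2])])
W=np.load("sceneW.npy"); print(W[200,310],W[170,300],W[240,180])
W=np.load("sideW.npy"); p=cv2.imread("pics/side0.png");hsv=cv2.cvtColor(p,cv2.COLOR_BGR2HSV)
m=(abs(W[...,2]-.066)<.012)&(W[...,0]>.33)&(W[...,0]<.75)&(abs(W[...,1])<.25)
n,l,s,c=cv2.connectedComponentsWithStats(m.astype(np.uint8)); i=1+np.argmax(s[1:,4])
print(cv2.minAreaRect((W[l==i][:,:2]*1000).astype(np.float32)),cv2.boxPoints(cv2.minAreaRect((W[l==i][:,:2]*1000).astype(np.float32))))
q=W[(W[...,2]>.085)&(W[...,2]<.13)&(np.hypot(W[...,0]-.56,W[...,1]+.016)<.09)]; print("cup",cv2.minEnclosingCircle((q[:,:2]*1000).astype(np.float32)),q[:,2].max())
q=W[(W[...,2]>.08)&(W[...,2]<.13)&(np.hypot(W[...,0]-.39,W[...,1]-.1)<.06)]; print("weight",cv2.minEnclosingCircle((q[:,:2]*1000).astype(np.float32)),q[:,2].max())
E
```

```text
side
[[ 0.7122  0.1407  0.072 ]
 [ 0.3626  0.1523  0.072 ]
 [ 0.3584 -0.1685  0.072 ]
 [ 0.7005 -0.1687  0.072 ]]
lens [np.float64(0.3497756938771485), np.float64(0.3208221046333367), np.float64(0.3420714098736308), np.float64(0.30967743132022607)] edge mid [ 0.7063 -0.014   0.072 ] ang [np.float64(-1.9012910678316577), np.float64(-0.04464750037725442)]
scene
[[ 0.7155  0.1479  0.072 ]
 [ 0.3691  0.1564  0.072 ]
 [ 0.3638 -0.1628  0.072 ]
 [ 0.7103 -0.1657  0.072 ]]
lens [np.float64(0.3465632350011969), np.float64(0.31923574295744916), np.float64(0.34660009660102187), np.float64(0.3136552036639141)] edge mid [ 0.7129 -0.0089  0.072 ] ang [np.float64(-1.4107164607391167), np.float64(-0.4881494324400916)]
[ 1.3139 -0.8778  1.0636] [ 1.3141 -0.8844  1.0845] [ 1.3136 -0.9445  1.0887]
((535.0750732421875, -9.11749267578125), (323.1739196777344, 353.291015625), 88.67830657958984) [[ 354.7494 -166.587 ]
 [ 707.9465 -174.7359]
 [ 715.4008  148.352 ]
 [ 362.2037  156.5009]]
cup ((556.3441772460938, -12.369115829467773), 30.563386917114258) 0.12309875832391914
weight ((400.59637451171875, 113.63077545166016), 18.888320922851562) 0.1014024682581024
```

Request:
{"op": "jog_arm", "data": {"steps": [[0,0,0,0,0,6.7,1],[0,0,0,0,0,6.7,1],[0,0,0,0,0,6.7,1]]}}

```text
time_s: 0.35
tool_pos: [0.1867, -0.5435, 0.2528]
eef_rot: [1.0, -0.013, -0.0, -0.001]
wrist_force: [0.2, -0.3, -0.3]
width: 0.997
grasp_force: 0.0
```

Request:
{"op": "jog_arm", "data": {"steps": [[13,-29.5,0,0,0,0,1],[13,-29.5,0,0,0,0,1],[13,-29.5,0,0,0,0,1],[13,-29.5,0,0,0,0,1],[13,-29.5,0,0,0,0,1],[13,-29.5,0,0,0,0,1],[13,-29.5,0,0,0,0,1],[13,-29.5,0,0,0,0,1],[13,-29.5,0,0,0,0,1],[13,-29.5,0,0,0,0,1],[13,-29.5,0,0,0,0,1],[13,-29.5,0,0,0,0,1],[13,-29.5,0,0,0,0,1],[13,-29.5,0,0,0,0,1],[13,-29.5,0,0,0,0,1],[13,-29.5,0,0,0,0,1],[13,-29.5,0,0,0,0,1],[13,-29.5,0,0,0,0,1],[0,0,0,0,0,0,1],[0,0,0,0,0,0,1]]}}

```text
time_s: 2.02
tool_pos: [0.4314, -0.0164, 0.2529]
eef_rot: [1.0, -0.008, -0.001, 0.0]
wrist_force: [-0.1, -1.3, -0.6]
width: 1.002
grasp_force: 0.0
```

```bash
cat >> h.py <<'E'
from scipy.spatial.transform import Rotation as R
def wristT(o):
    T=np.eye(4);T[:3,:3]=R.from_quat(o["eef_rot"]).as_matrix();T[:3,3]=o["tool_pos"]
    return T@np.array(vision.calibration("wrist")["T_tool_cam"])
E
python3 - <<'E'
from h import *
np.set_printoptions(precision=4,suppress=True)
o=env.get_obs();T=wristT(o);p,d=vision.capture("wrist");cv2.imwrite("pics/w1.png",p);np.save("w1.npy",d)
print(o["time_s"],o["tool_pos"],R.from_quat(o["eef_rot"]).as_matrix(),o["width"],env.tip_reach,o["wrist_force"])
v,u=np.mgrid[:400,:640];W=world("wrist",np.c_[u.ravel(),v.ravel()],d.ravel(),vision.calibration("wrist"),T).reshape(400,640,3);np.save("w1W.npy",W)
hsv=cv2.cvtColor(p,cv2.COLOR_BGR2HSV)
b=W[(abs(W[...,2]-.069)<.004)&(hsv[...,1]>90)&(d>0)&(np.hypot(W[...,0]-.559,W[...,1]+.016)<.1)]
print(len(b),cv2.minEnclosingCircle((b[:,:2]*1000).astype(np.float32)),np.median(b[:,2]) if len(b) else 0)
E
```

```text
2.0167 [ 0.4314 -0.0164  0.2529] [[ 0.9999 -0.0161 -0.0011]
 [-0.0161 -0.9999 -0.0002]
 [-0.0011  0.0002 -1.    ]] 1.0018261301996298 0.022 [-0.1104 -1.3467 -0.5992]
16934 ((558.7053833007812, -19.678516387939453), 89.15556335449219) 0.06662346848601078
```

View pics/w1.png

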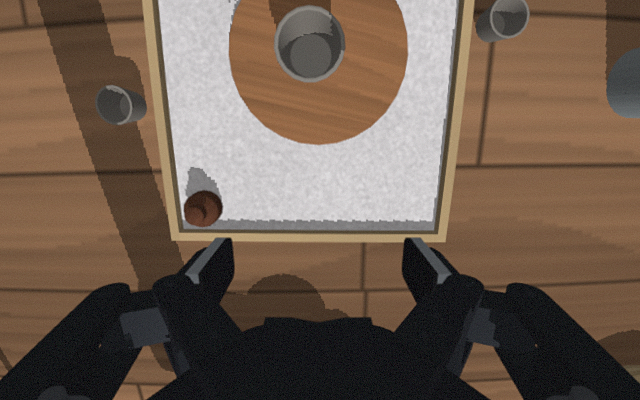

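The wrist picture shows the bat's rear rim at (319,143), the cup at (310,45), and clear board between the bat and the rear lip at (310,235). That agrees with the side measurement, so I'll descend there.

Request:
{"op": "jog_arm", "data": {"steps": [[0,0,20,0,0,0,1],[0,0,20,0,0,0,1],[0,0,20,0,0,0,1],[0,0,20,0,0,0,1],[0,0,20,0,0,0,1],[0,0,20,0,0,0,1],[0,0,20,0,0,0,1],[0,0,15,0,0,0,1],[0,0,8,0,0,0,1],[0,0,0,0,0,0,1],[0,0,0,0,0,0,1],[0,0,0,0,0,0,1]]}}

```text
time_s: 3.07
tool_pos: [0.4321, -0.0183, 0.0911]
eef_rot: [1.0, -0.01, 0.001, 0.0]
wrist_force: [0.2, -0.2, 0.4]
width: 1.0
grasp_force: 0.0
```

Request:
{"op": "jog_arm", "data": {"steps": [[0,0,1,0,0,0,1],[0,0,1,0,0,0,1],[0,0,1,0,0,0,1],[0,0,0,0,0,0,1],[0,0,0,0,0,0,1]]}}

```text
time_s: 3.48
tool_pos: [0.4314, -0.0176, 0.0874]
eef_rot: [1.0, -0.01, 0.0, 0.0]
wrist_force: [0.2, 0.5, -0.3]
width: 1.0
grasp_force: 0.0
```

Now probing downwards in small steps, watching the force.

Request:
{"op": "jog_arm", "data": {"steps": [[0,0,1,0,0,0,1],[0,0,1,0,0,0,1],[0,0,1,0,0,0,1],[0,0,0,0,0,0,1],[0,0,0,0,0,0,1]]}}

```text
time_s: 3.9
tool_pos: [0.4312, -0.0176, 0.0841]
eef_rot: [1.0, -0.01, -0.0, 0.0]
wrist_force: [0.4, 0.8, 0.5]
width: 0.997
grasp_force: 0.0
```

Request:
{"op": "jog_arm", "data": {"steps": [[0,0,1,0,0,0,1],[0,0,1,0,0,0,1],[0,0,0,0,0,0,1],[0,0,0,0,0,0,1]]}}

```text
time_s: 4.23
tool_pos: [0.4313, -0.0177, 0.0822]
eef_rot: [1.0, -0.01, -0.0, 0.0]
wrist_force: [1.2, -0.3, -0.1]
width: 0.998
grasp_force: 0.0
```

Request:
{"op": "jog_arm", "data": {"steps": [[0,0,1,0,0,0,1],[0,0,1,0,0,0,1],[0,0,0,0,0,0,1],[0,0,0,0,0,0,1]]}}

```text
time_s: 4.57
tool_pos: [0.4313, -0.0176, 0.0802]
eef_rot: [1.0, -0.01, -0.0, 0.0]
wrist_force: [-0.4, 0.2, 0.3]
width: 0.998
grasp_force: 0.0
```

Request:
{"op": "jog_arm", "data": {"steps": [[0,0,1,0,0,0,1],[0,0,1,0,0,0,1],[0,0,0,0,0,0,1],[0,0,0,0,0,0,1]]}}

```text
time_s: 4.9
tool_pos: [0.4313, -0.0176, 0.0782]
eef_rot: [1.0, -0.01, -0.0, 0.0]
wrist_force: [0.0, -0.6, -0.0]
width: 1.0
grasp_force: 0.0
```

Request:
{"op": "jog_arm", "data": {"steps": [[0,0,1,0,0,0,1],[0,0,1,0,0,0,1],[0,0,1,0,0,0,1],[0,0,1,0,0,0,1],[0,0,1,0,0,0,1],[0,0,1,0,0,0,1],[0,0,0,0,0,0,1],[0,0,0,0,0,0,1]]}}

```text
time_s: 5.57
tool_pos: [0.4313, -0.0176, 0.0722]
eef_rot: [1.0, -0.01, -0.0, 0.0]
wrist_force: [-0.1, 0.5, -0.1]
width: 1.001
grasp_force: 0.0
```

Request:
{"op": "jog_arm", "data": {"steps": [[0,0,1,0,0,0,1],[0,0,1,0,0,0,1],[0,0,0,0,0,0,1],[0,0,0,0,0,0,1]]}}

```text
time_s: 5.9
tool_pos: [0.4312, -0.0176, 0.0702]
eef_rot: [1.0, -0.01, -0.0, 0.0]
wrist_force: [-0.2, 0.5, 0.3]
width: 1.002
grasp_force: 0.0
```

Request:
{"op": "jog_arm", "data": {"steps": [[0,0,1,0,0,0,1],[0,0,1,0,0,0,1],[0,0,0,0,0,0,1],[0,0,0,0,0,0,1]]}}

```text
time_s: 6.23
tool_pos: [0.4315, -0.0177, 0.0688]
eef_rot: [1.0, -0.01, 0.0, 0.0]
wrist_force: [-1.3, -0.8, 6.2]
width: 1.001
grasp_force: 3.0
```

Board contact came at TCP z ≈ 0.069. I'll raise 4 mm, so the tips sit mid-thickness on the bat, and advance to the rim.

Request:
{"op": "jog_arm", "data": {"steps": [[0,0,-2,0,0,0,1],[0,0,-2,0,0,0,1],[3,0,0,0,0,0,1],[5,0,0,0,0,0,1],[5,0,0,0,0,0,1],[5,0,0,0,0,0,1],[5,0,0,0,0,0,1],[3,0,0,0,0,0,1],[2,0,0,0,0,0,1],[2,0,0,0,0,0,1],[0,0,0,0,0,0,1],[0,0,0,0,0,0,1]]}}

```text
time_s: 7.23
tool_pos: [0.4612, -0.0182, 0.0722]
eef_rot: [1.0, -0.01, -0.0, 0.0]
wrist_force: [0.3, 0.0, -0.5]
width: 0.997
grasp_force: 0.0
```

Request:
{"op": "jog_arm", "data": {"steps": [[1,0,0,0,0,0,1],[1,0,0,0,0,0,1],[1,0,0,0,0,0,1],[1,0,0,0,0,0,1],[1,0,0,0,0,0,1],[1,0,0,0,0,0,1],[1,0,0,0,0,0,1],[1,0,0,0,0,0,1],[1,0,0,0,0,0,1],[1,0,0,0,0,0,1],[1,0,0,0,0,0,1],[1,0,0,0,0,0,1],[1,0,0,0,0,0,1],[1,0,0,0,0,0,1],[1,0,0,0,0,0,1]]}}

```text
time_s: 8.48
tool_pos: [0.4764, -0.0185, 0.0722]
eef_rot: [1.0, -0.01, -0.0, 0.0]
wrist_force: [-1.6, 0.3, 0.1]
width: 1.001
grasp_force: 0.8
```

```bash
cat > look.py <<'E'
from h import *
import sys
np.set_printoptions(precision=4,suppress=True)
tag=sys.argv[1];o=env.get_obs();T=wristT(o)
p,d=vision.capture("side");cv2.imwrite(f"pics/s{tag}.png",cv2.resize(p[110:290,220:460],None,fx=3,fy=3,interpolation=cv2.INTER_CUBIC))
pw,_=vision.capture("wrist");cv2.imwrite(f"pics/w{tag}.png",pw)
v,u=np.mgrid[:400,:640];W=world("side",np.c_[u.ravel(),v.ravel()],d.ravel()).reshape(400,640,3)
hsv=cv2.cvtColor(p,cv2.COLOR_BGR2HSV)
m=(abs(W[...,2]-.069)<.004)&(hsv[...,1]>100)&(d>0)&(W[...,0]>.4)&(W[...,0]<.85)&(abs(W[...,1]+.016)<.12)
n,l,s,c=cv2.connectedComponentsWithStats(m.astype(np.uint8));b=W[l==1+np.argmax(s[1:,4])]
print(o["time_s"],o["tool_pos"],o["wrist_force"]);print("bat",cv2.minEnclosingCircle((b[:,:2]*1000).astype(np.float32)),np.median(b[:,2]),b[:,0].max())
E
python3 look.py 2
```

```text
8.4833 [ 0.4764 -0.0185  0.0722] [-1.6203  0.3196  0.1003]
bat ((565.4419555664062, -18.9906005859375), 88.47708892822266) 0.06944704235677651 0.6511179379208583
```

View pics/s2.png

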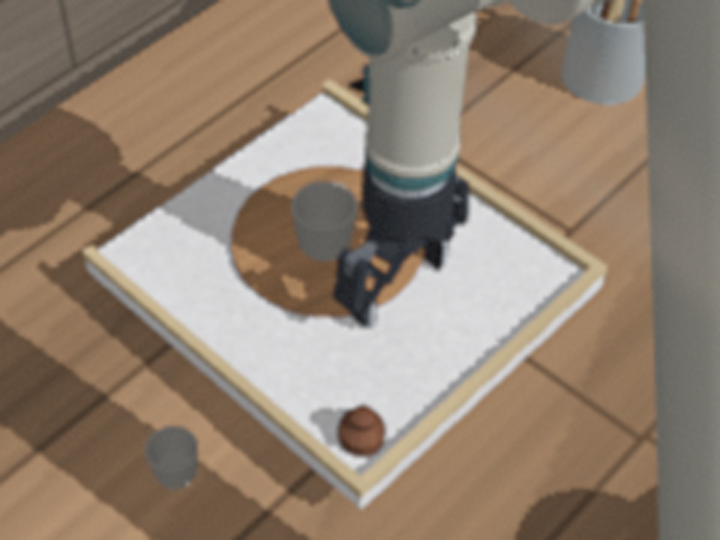

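The side picture shows both fingertips behind the bat's rear rim, at (365,315) and (435,260), with the cup clear of the gripper. Contact is as predicted, so I'll push most of the way gently.

Request:
{"op": "jog_arm", "data": {"steps": [[1,0,0,0,0,0,1],[1.5,0,0,0,0,0,1],[2,0,0,0,0,0,1],[2.5,0,0,0,0,0,1],[3,0,0,0,0,0,1],[3,0,0,0,0,0,1],[3,0,0,0,0,0,1],[3,0,0,0,0,0,1],[3,0,0,0,0,0,1],[3,0,0,0,0,0,1],[3,0,0,0,0,0,1],[3,0,0,0,0,0,1],[3,0,0,0,0,0,1],[3,0,0,0,0,0,1],[3,0,0,0,0,0,1],[2,0,0,0,0,0,1],[1,0,0,0,0,0,1],[0.5,0,0,0,0,0,1],[0,0,0,0,0,0,1]]}}

```text
time_s: 10.17
tool_pos: [0.52, -0.0194, 0.0723]
eef_rot: [1.0, -0.01, 0.0, 0.0]
wrist_force: [-0.6, -0.6, 0.8]
width: 0.995
grasp_force: 0.6
```

Request:
{"op": "jog_arm", "data": {"steps": [[1,0,0,0,0,0,1],[1.5,0,0,0,0,0,1],[2,0,0,0,0,0,1],[2.5,0,0,0,0,0,1],[3,0,0,0,0,0,1],[3,0,0,0,0,0,1],[3,0,0,0,0,0,1],[3,0,0,0,0,0,1],[3,0,0,0,0,0,1],[3,0,0,0,0,0,1],[3,0,0,0,0,0,1],[3,0,0,0,0,0,1],[3,0,0,0,0,0,1],[3,0,0,0,0,0,1],[2,0,0,0,0,0,1],[1,0,0,0,0,0,1],[0.5,0,0,0,0,0,1],[0,0,0,0,0,0,1]]}}

```text
time_s: 11.67
tool_pos: [0.5604, -0.0203, 0.0723]
eef_rot: [1.0, -0.01, 0.0, 0.0]
wrist_force: [-0.5, 0.7, 0.2]
width: 1.001
grasp_force: 0.6
```

```bash
python3 look.py 3
```

```text
11.6667 [ 0.5604 -0.0203  0.0723] [-0.541   0.725   0.1701]
bat ((649.7656860351562, -24.007122039794922), 90.70634460449219) 0.06929423242984911 0.7399785302698141
```

View pics/w3.png

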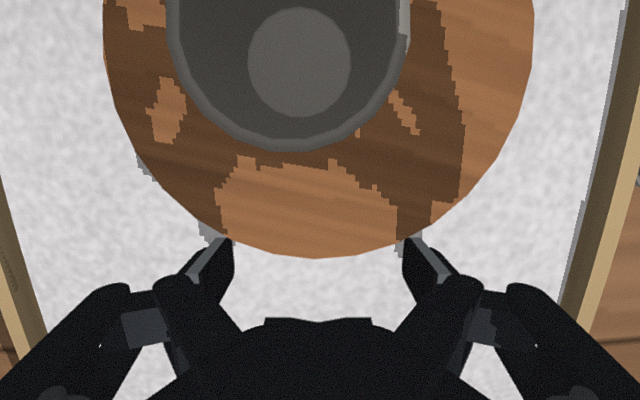

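View pics/s3.png

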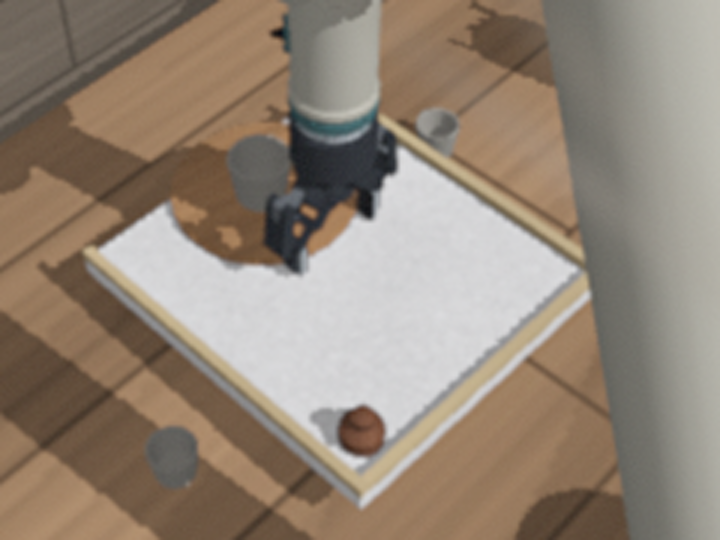

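The bat already overhangs and the cup is riding well. Before the last centimetres I'll pin down the open edge from the first side image, the same camera that gives the bat position.

```bash
python3 - <<'E'
from h import *
p=cv2.imread("pics/side0.png");hsv=cv2.cvtColor(p,cv2.COLOR_BGR2HSV)
W=np.load("sideW.npy")
# white (unsaturated) board pixels, projected on z=.06 plane
v,u=np.mgrid[:400,:640]
P=onplane("side",np.c_[u.ravel(),v.ravel()],.06).reshape(400,640,3)
m=(hsv[...,1]<60)&(abs(W[...,2]-.06)<.006)&(P[...,0]>.6)&(P[...,0]<.75)
for a,b in((-.14,-.1),(-.1,-.06),(-.06,-.02),(-.02,.02),(.02,.06),(.06,.1),(.1,.13)):
    q=P[m&(P[...,1]>a)&(P[...,1]<b)]; xs=np.sort(q[:,0]); print(a,b,len(q),xs[-6:].round(4))
# scene camera: edge via subpixel corners on z=.06 for both cams, from current images
c,_=vision.capture("scene");cv2.imwrite("pics/scene3.png",cv2.resize(c[150:260,235:395],None,fx=5,fy=5,interpolation=cv2.INTER_CUBIC))
E
```

```text
-0.14 -0.1 337 [0.7053 0.7059 0.7061 0.7065 0.7067 0.7073]
-0.1 -0.06 241 [0.7063 0.7068 0.7071 0.7074 0.7076 0.7082]
-0.06 -0.02 187 [0.7072 0.7077 0.708  0.7083 0.7085 0.7091]
-0.02 0.02 207 [0.7081 0.7086 0.7089 0.7092 0.7094 0.71  ]
0.02 0.06 323 [0.709  0.7095 0.7097 0.7101 0.7103 0.7108]
0.06 0.1 446 [0.7102 0.7104 0.7106 0.7109 0.7111 0.7117]
0.1 0.13 354 [0.7107 0.7112 0.7115 0.7118 0.712  0.7125]
```

View pics/scene3.png

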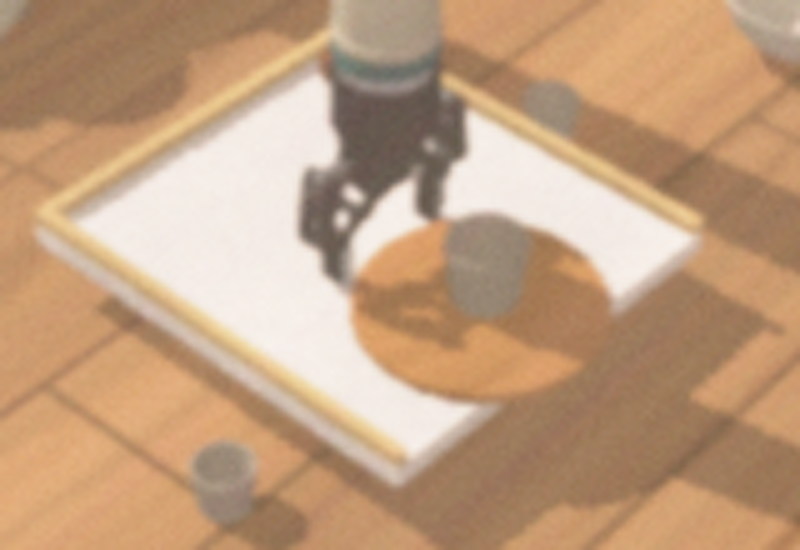

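In the scene crop the bat overhangs at (560,370) with the cup upright on it. The side camera puts the edge at x ≈ 0.7095 and the bat centre at 0.650, so about 20 mm remain.

Request:
{"op": "jog_arm", "data": {"steps": [[1,0,0,0,0,0,1],[1.5,0,0,0,0,0,1],[2,0,0,0,0,0,1],[2.5,0,0,0,0,0,1],[2.5,0,0,0,0,0,1],[2.5,0,0,0,0,0,1],[2.5,0,0,0,0,0,1],[2,0,0,0,0,0,1],[1.5,0,0,0,0,0,1],[1,0,0,0,0,0,1],[0.5,0,0,0,0,0,1],[0.5,0,0,0,0,0,1],[0,0,0,0,0,0,1]]}}

```text
time_s: 12.9
tool_pos: [0.5803, -0.0206, 0.0723]
eef_rot: [1.0, -0.01, 0.0, 0.0]
wrist_force: [-1.3, 0.5, -0.3]
width: 0.997
grasp_force: 0.7
```

```bash
python3 look.py 4; python3 - <<'E'
from h import *
# scene camera: bat ellipse from colour, projected on z=.069; edge line from white board
c,_=vision.capture("scene");hsv=cv2.cvtColor(c,cv2.COLOR_BGR2HSV);cv2.imwrite("pics/scene4.png",cv2.resize(c[150:260,235:395],None,fx=5,fy=5,interpolation=cv2.INTER_CUBIC))
E
```

```text
12.9 [ 0.5803 -0.0206  0.0723] [-1.3426  0.5461 -0.2872]
bat ((671.9346313476562, -19.771286010742188), 89.71507263183594) 0.06931188981263603 0.7610013609889893
```

View pics/scene4.png

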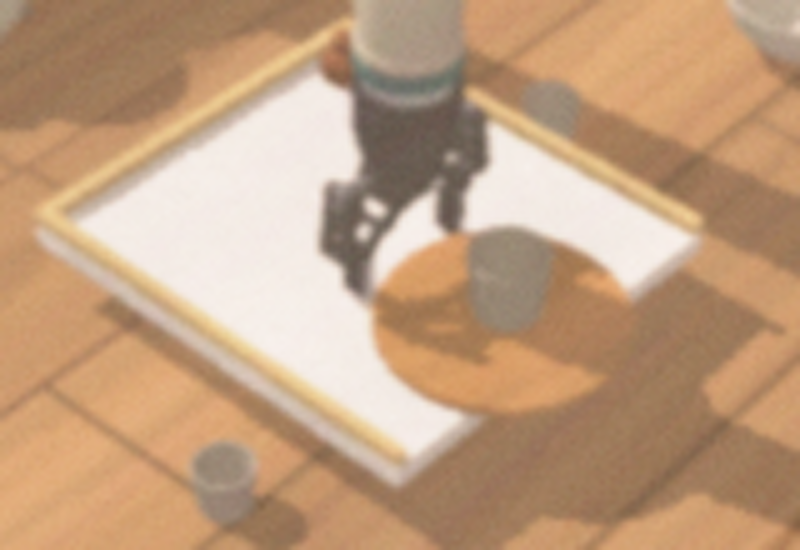

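The bat front is at 0.761 against the edge at 0.7095, so it sticks out about 51 mm with the cup standing. I'll back off along the board and then rise.

Request:
{"op": "jog_arm", "data": {"steps": [[-1,0,0,0,0,0,1],[-3,0,0,0,0,0,1],[-6,0,0,0,0,0,1],[-10,0,0,0,0,0,1],[-15,0,0,0,0,0,1],[-15,0,0,0,0,0,1],[0,0,-10,0,0,0,1],[0,0,-20,0,0,0,1],[0,0,-20,0,0,0,1],[0,0,-20,0,0,0,1],[0,0,-20,0,0,0,1],[0,0,-20,0,0,0,1],[-20,0,-20,0,0,0,1],[-20,0,-20,0,0,0,1],[-20,0,0,0,0,0,1],[0,0,0,0,0,0,1],[0,0,0,0,0,0,1],[0,0,0,0,0,0,1]]}}

```text
time_s: 14.55
tool_pos: [0.4712, -0.0185, 0.2228]
eef_rot: [1.0, -0.01, 0.001, 0.0]
wrist_force: [0.2, -0.4, -0.7]
width: 0.996
grasp_force: 0.0
```

```bash
python3 look.py 5
```

```text
14.55 [ 0.4712 -0.0185  0.2228] [ 0.165  -0.4418 -0.6577]
bat ((670.845458984375, -22.43866729736328), 91.1832275390625) 0.06949467510035556 0.7594905855709335
```

View pics/s5.png

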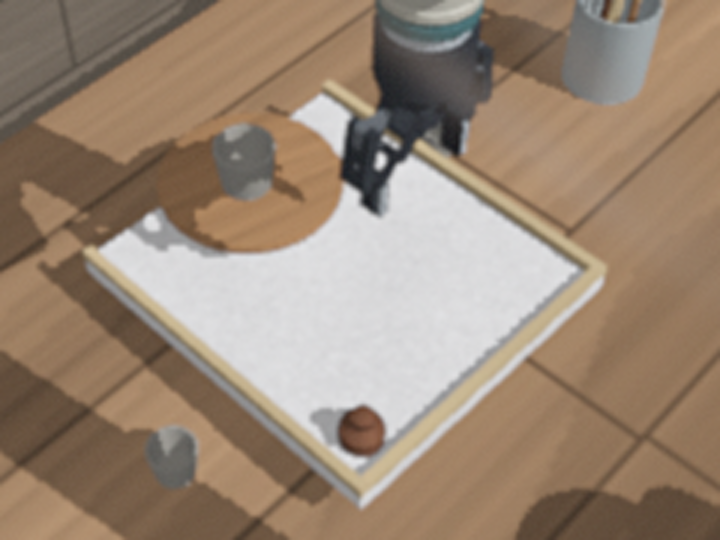

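The picture shows the bat overhanging at about (250,180), flat, with the cup upright at (245,160). The weight has not moved and the arm is clear, so I'll hand in.

```bash
python3 -c "
from plant import env
print(env.hand_in())"
```

```text
the job is handed in; nothing more can be done
None
```

I pushed the bat out until it stuck about 50 mm past the open edge by the side camera, with the cup still upright on it, then moved the arm clear and handed the job in; no verdict came back.

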